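# Invert the sealed vial, then hold the loupe in focus over its stopper

## Task

Use the crank to turn the sealed amber vial fully upside down in its tilting holder, then turn it back until it stands fully upright. Then pick up the loupe from its rest and hold it level and still with the lens centred over the vial's stopper, the middle of the lens at the height of the orange pointer on the post, touching nothing but the gripper; the program finishes while still holding it there. Do not shift the orange pointer or disturb the white cap, the pen or the timer.

Things in the scene. Friction and masses are not known exactly. Their poses are not given: they have to be found in the camera images.
- pivot (a point): Centre of the vial and of its horizontal pivot shaft, 75 mm above the bench. The holder (fixed: grey base plate 120 x 150 x 12 mm, two aluminium cheeks 72 mm apart) does not move. Axes: z up, y along the shaft towards the crank, x to the far side.
- vial (a joint): Turn angle of the vial about the pivot's y axis, rad: 0 = fully upright (on its stop), pi = fully upside down (on the other stop). Grows as the crank pin goes from the pivot's -x (near) side over the top to +x. Light friction (0.03 N m): it stays where left. May start leaning up to 0.5 rad.
- crank_pin (a point): Grip point of the black crank pin, a round bar 12 mm thick parallel to the pivot's y, reaching from 50 to 112 mm along it; this point is at y = 90 mm. At joint angle a the pin is at x = -45 cos a, z = +45 sin a (mm) from the pivot. Only bench lies below it. It can turn within the fingers, so a gripper pointing down can carry it round.
- stopper_top (a point): Centre of the top face of the vial's white stopper (25 mm diameter, blue disc on top), 42 mm from the pivot along the vial. The vial is amber, 27 mm in diameter, 84 mm long with stopper.
- focus_mark (a point): Tip of the orange pointer that shows the height for the middle of the lens, 155 to 185 mm above the bench. Its 18 mm collar sits on a 10 mm steel post (top 202 mm above the bench) at x = 45, y = -65 mm from the pivot and slides with 4 N: do not knock it. The tip is 51 mm from the upright vial's axis.
- lens (a point): Centre of the loupe's lens, half-way through its thickness. The lens sits in a dark ring of 56 mm outer diameter, 14 mm high. Axes: z is the lens axis (up when level), x points from the handle to the lens.
- loupe_handle (a point): Point to grip on the loupe's straight purple handle, 72 mm from the lens centre along the loupe's -x, half-way up. The handle is 14 x 14 mm in section and runs from 38 to 150 mm from the lens centre; the centre of mass is within 3 mm of the grip point.
- loupe: The loupe as a whole (about 0.11 kg, 178 mm long), loose; origin and axes as lens. At the start it lies level on its rest, lens and handle centres 40 mm above the bench.
- rest: Grey loupe rest fixed to the bench, a plate 190 x 60 x 8 mm with two blocks 33 mm high that bear the ring and the end of the handle; between 30 and 122 mm from the lens centre the handle is free, 25 mm above the plate. Origin on the bench under the lens, axes as the loupe's.
- holder: The vial holder (see pivot); origin on the bench under the pivot, same axes.
- cap: Bystander: loose white screw cap, 42 mm diameter, 26 mm high; origin under its centre.
- pen: Bystander: white and blue marker pen lying on the bench, 130 mm long, 15 mm thick; origin under it where the blue cap begins, x along it.
- timer: Bystander: white timer with coloured buttons, 45 x 70 x 42 mm; origin under its centre.

How it is judged:
By the outcome, as a careful person would: the job done as asked, in the order asked, and still so for the second after the job is handed in, while the arm keeps its last pose, push and grip.
It also fails if it takes over 72 s, if anything falls off the work surface, if the arm or the gripper's body presses on something with over 40 N, if the wrist force passes 120 N, or if a joint passes its speed limit or range.

## Robot

A 6-joint arm with a two-finger parallel gripper is mounted at the origin on the work surface. World frame = base frame: x ahead of the robot, y to its left, z up, the work surface at z = 0. Lengths are in mm, angles in rad, forces in N, time in s.
With the tool pointing down it reaches from about 300 to 875 mm from the base axis. Payload 6.4 kg.
Tool frame: the origin (TCP) lies on the centre line of the jaws, within the pads' length; the fingertips stand 25 mm ahead of it and the grasp point (between the pads) lies 6 mm ahead of it (bot.tip_extent is the distance from the TCP to the fingertips, in mm); z points along the fingers, y is the direction in which the jaws open and shut (so a half turn about z gives the same grasp; the last joint's range is limited). The gripper opens to 85 mm and grips with 20 to 120 N. Pads are 22 mm wide; open, the fingers measure 114 mm over their backs; the gripper's body (76 mm by 85 mm) begins 54 mm behind the grasp point. The pads swing forward as they close: fully open they stand 13 mm farther back than shut.
Start: joints at [1.054, 0.181, 1.607, -0, 1.354, -0.206], TCP at [175.835, 547.47, 256.288] pointing down, gripper open.
Joint ranges: [-2.99, 2.99], [-0.89, 2.07], [0.3, 2.58], [-1.14, 4.28], [0, 2.63], [-3.12, 3.12]. Speed limits (rad/s): [2.57, 2.57, 3.01, 3.14, 3.14, 3.14].

## Interface

Orientations are given as [roll, pitch, yaw] about the fixed x, y, z axes, in that order (R = Rz(yaw) Ry(pitch) Rx(roll)).
In Python, from rig import bot gives the robot as it stands.
- The arm moves only by the tool jog_arm, never from a script. Its argument "series" is text: rows parted by semicolons, each of 5 numbers parted by spaces: the closure in counts, from 0 (fully open) to 255 (shut), then the shift along the tool's x, y, z as a fraction of full scale, then the turn about the tool's z as a fraction of full scale. In form: fingers tx ty tz roll; .... A call has 1 to 10 rows; each row is the pose to reach, as a shift and turn from the pose commanded when the call began, along the tool's axes at that moment; what a row does not reach only later rows make up. Full scale, the value 1, is 0.2 m for a shift and 120 degrees for a turn. A row lasts 1/8 s, in which the tool goes at most 62.5 mm and 10.7 degrees, less where a joint would pass 70% of its speed; a pose out of reach is approached as far as the arm can. A call with a number of a shift or a turn outside -1 to 1 is refused whole. A call with a gripper value outside its range is refused whole. The fingers move at their own pace and stop on an object; "newtons" is the grip in N (left out, the last holds). Time passes only in rows, so rows that repeat a pose let the fingers close. It gives the time, the measured TCP pose, the force and the opening at its end, in the units of the state.
- bot.sense(): the state, without advancing time (a new reading comes with each control period).
- bot.grab_frame(name): name is "scene" or "top" or "wrist"; returns a dict with "pixels" (400x640x3 uint8, red, green, blue), "fx", "fy", "cx", "cy" (pixels), "world_to_cam" (4x4, takes a point from world to camera coordinates); the wrist camera has in their place "mount" (4x4, takes a point from camera to tool coordinates, whose origin is the TCP and whose axes are the flange's). Camera axes: x right, y up, looking along -z (the intrinsics and any distortion apply to the point x, -y, -z); pixel columns grow to the right and rows downward; lengths in mm; the calibration is good to about 2 mm. A picture is of the moment at which its call begins: read the wrist's pose just before it. There is no depth.
- bot.job_done(): hands the job in, once; it reports no verdict.
The state is a dict: "clock": time; "qpos": joint angles; "joint_velocities": joint speeds; "tau": joint torques, N m; "tool_pos": TCP position; "tool_rot": TCP orientation; "ft_force": force on the tool from outside, world axes, zero at the start; "moment": the same for the moment, N m; "finger_gap": finger opening in mm.
Only numpy, scipy, OpenCV 4.12 (cv2) and the standard library are available. Lean on these libraries where they do the work, as an engineer would, in place of code of your own. Each camera call takes 0.05 s, during which the arm holds its last target.

## Working session

There is one attempt and no reset: what is moved stays moved. The work goes in short steps, Python scripts to look and compute and a tool call to move; the robot and the scene stay as the last step left them, time stands still between calls to the robot, and variables do not carry over. Pictures are saved under pics/ and viewed, and the job is handed in when it is done.

Besides the shell and the picture viewer there is one more tool, called after "Emit:" as name(argument=value, ...), one argument or row to a line, values as JSON. jog_arm: Moves the arm, as the interface text tells. Shift numbers are shares of 0.2 m and turn numbers shares of 120 degrees, none past 1 either way. Its arguments: {"type":"object","properties":{"series":{"type":"string"},"newtons":{"type":"number"}},"required":["series"]}

```bash
ls; mkdir -p pics; python3 - <<'E'
from rig import bot
import cv2,json,pickle
print(bot.sense())
for n in ["scene","top","wrist"]:
    f=bot.grab_frame(n); cv2.imwrite(f"pics/{n}0.png",f["pixels"][:,:,::-1]); pickle.dump(f,open(f"{n}0.pkl","wb"))
    print(n,{k:v for k,v in f.items() if k!="pixels"})
E
```

```text
pics
{'clock': 0.0, 'qpos': array([ 1.05369105e+00,  1.81564032e-01,  1.60800907e+00, -2.43056984e-06,
        1.35380879e+00, -2.06303796e-01]), 'joint_velocities': array([-0.00142311, -0.00105483,  0.00067009, -0.00041863,  0.0006147 ,
       -0.00143133]), 'tau': array([-2.36217311e-03, -4.44867218e+01, -3.51337552e+01, -6.33477175e-04,
        9.22708452e-03,  8.45784797e-06]), 'tool_pos': array([175.57397443, 546.99894004, 255.37068179]), 'tool_rot': array([-3.13984087e+00, -3.64191390e-04,  2.83079138e+00]), 'ft_force': array([ 0.49593452,  0.8496995 , -0.30358854]), 'moment': array([-0.0037698 ,  0.01167051, -0.00400917]), 'finger_gap': 85.13172323329073}
scene {'fx': 474.9311590979959, 'fy': 474.9311590979959, 'cx': 316.8258399713339, 'cy': 203.97540643048484, 'world_to_cam': array([[ 7.19616914e-01,  6.94276762e-01,  1.14574982e-02,
        -4.13061184e+02],
       [-6.02331134e-01,  6.15935945e-01,  5.07759901e-01,
         2.53606368e+02],
       [ 3.45468815e-01, -3.72293821e-01,  8.61422433e-01,
        -1.55099664e+03],
       [ 0.00000000e+00,  0.00000000e+00,  0.00000
[... 255 characters left out ...]
7194e-01, -1.95586356e-02,  1.71400957e-01,
        -5.38063181e+02],
       [-1.71322014e-01,  5.65529900e-03,  9.85198856e-01,
        -1.15325744e+03],
       [ 0.00000000e+00,  0.00000000e+00,  0.00000000e+00,
         1.00000000e+00]])}
wrist {'fx': 341.2275582805457, 'fy': 341.2275582805457, 'cx': 315.97179539998103, 'cy': 202.6742934017631, 'mount': array([[-5.84720928e-04,  9.53315411e-01,  3.01975802e-01,
         7.72114481e+01],
       [ 9.99999643e-01,  7.41444821e-04, -4.04370332e-04,
         6.36723063e-01],
       [-6.09390864e-04,  3.01975457e-01, -9.53315505e-01,
        -1.18537918e+02],
       [ 0.00000000e+00,  0.00000000e+00,  0.00000000e+00,
         1.00000000e+00]])}
```

View pics/scene0.png

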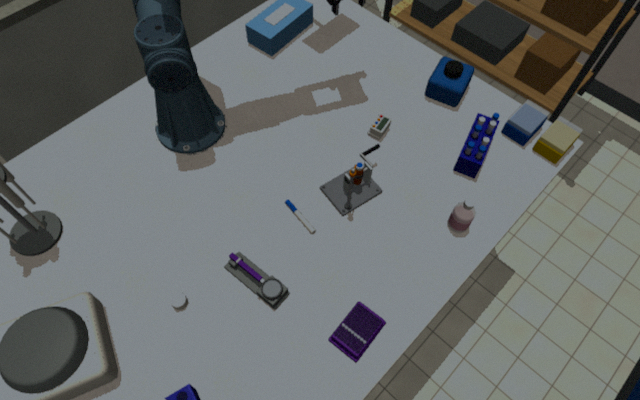

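View pics/top0.png

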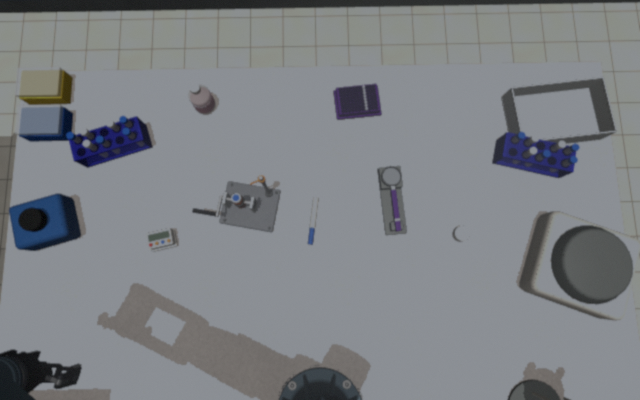

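View pics/wrist0.png

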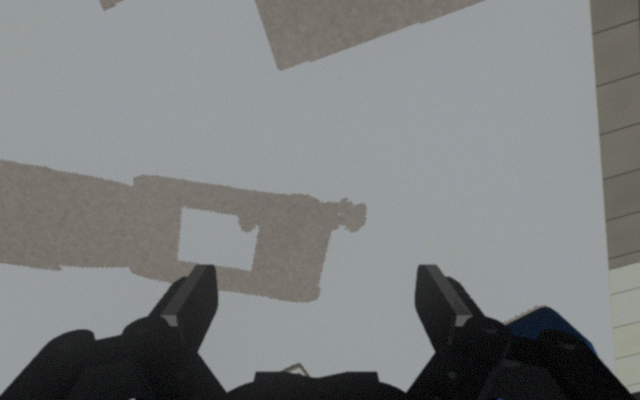

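The scene and top views show the holder (top ≈(250,205)), crank pin (≈(204,212)), pointer post (≈(263,182)), loupe (lens ≈(390,177), handle to (397,228)), pen, timer and cap. I'll zoom in next.

```bash
cat > h.py <<'E'
import numpy as np,cv2,pickle
def ray(f,u,v):
    d=np.array([(u-f["cx"])/f["fx"],-(v-f["cy"])/f["fy"],-1.0])
    M=f.get("w2c",f.get("world_to_cam")); R=M[:3,:3]; 
    return -R.T@M[:3,3], R.T@d/np.linalg.norm(d)
def onz(f,u,v,z):
    o,d=ray(f,u,v); return o+d*(z-o[2])/d[2]
def proj(f,p):
    M=f.get("w2c",f.get("world_to_cam")); q=M[:3,:3]@np.array(p)+M[:3,3]
    return np.array([f["cx"]+f["fx"]*q[0]/-q[2], f["cy"]-f["fy"]*q[1]/-q[2]])
def two(f1,a,f2,b):
    o1,d1=ray(f1,*a);o2,d2=ray(f2,*b)
    s=np.linalg.lstsq(np.c_[d1,-d2],o2-o1,rcond=None)[0]
    p,q=o1+d1*s[0],o2+d2*s[1]; return (p+q)/2,np.linalg.norm(p-q)
def crop(f,x0,y0,x1,y1,name,k=8):
    im=cv2.resize(f["pixels"][y0:y1,x0:x1,::-1],None,fx=k,fy=k,interpolation=cv2.INTER_CUBIC)
    im=cv2.convertScaleAbs(im,alpha=1.4)
    for u in range((x0+9)//10*10,x1,10): cv2.putText(im,str(u),((u-x0)*k,10),0,.35,(0,0,255)); cv2.line(im,((u-x0)*k+k//2,12),((u-x0)*k+k//2,18),(0,0,255))
    for v in range((y0+9)//10*10,y1,10): cv2.putText(im,str(v),(0,(v-y0)*k+k//2+4),0,.35,(0,0,255)); cv2.line(im,(24,(v-y0)*k+k//2),(30,(v-y0)*k+k//2),(0,0,255))
    cv2.imwrite(name,im)
E
python3 - <<'E'
from h import *
t=pickle.load(open("top0.pkl","rb"));s=pickle.load(open("scene0.pkl","rb"))
crop(t,185,165,285,238,"pics/t1.png"); crop(s,310,135,390,220,"pics/s1.png",7)
crop(t,370,160,415,240,"pics/t2.png",7)
E
```

```text
(no output)
```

View pics/t1.png

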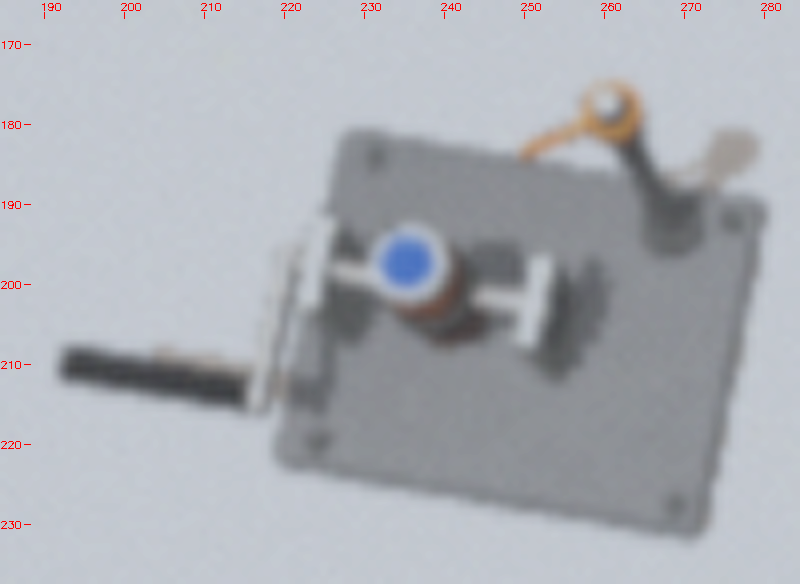

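View pics/s1.png

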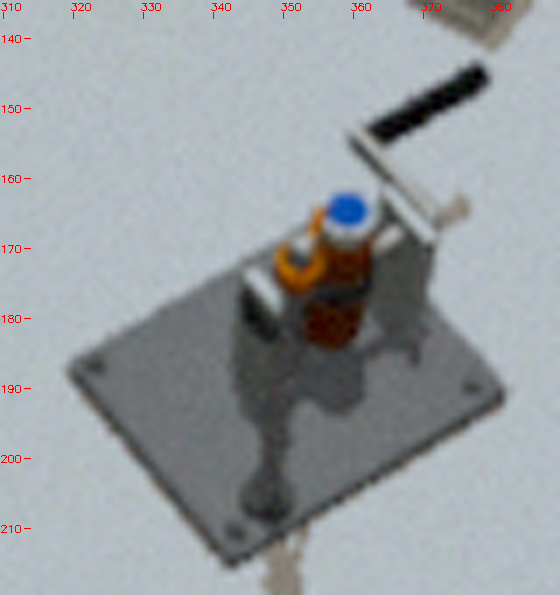

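View pics/t2.png

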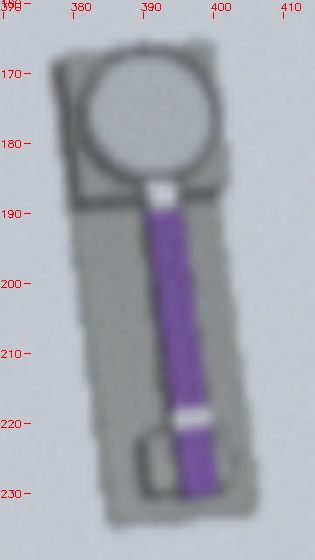

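```bash
python3 - <<'E'
from h import *
np.set_printoptions(precision=1,suppress=True)
t=pickle.load(open("top0.pkl","rb"));s=pickle.load(open("scene0.pkl","rb"))
for f,cs in((t,[(227.5,181),(279,190),(271.5,231.5),(219.5,222)]),(s,[(319.5,187),(342,215),(380.5,191)])):
    P=[onz(f,u,v,12) for u,v in cs]; 
    for p in P: print(p)
    if len(P)==4:
        c=sum(P)/4; e=P[0]-P[3]+P[1]-P[2]; print("c",c,"yaw x",np.degrees(np.arctan2(e[1],e[0])),[np.linalg.norm(P[i]-P[i-1]) for i in range(4)])
    else: print("c",(P[0]+P[2])/2, np.linalg.norm(P[0]-P[1]),np.linalg.norm(P[1]-P[2]),np.degrees(np.arctan2(*(P[1]-P[0])[1::-1])))
print("stopper",two(t,(235.2,197),s,(358.5,164.5)))
print("pin out",two(t,(192,210),s,(378.5,145)), "pin in",two(t,(216,213.5),s,(362.5,153.5)))
print("tip",two(t,(249,184.3),s,(354.5,166)),"posttop",two(t,(260,177),s,(352.5,169)))
print("lens",onz(t,390.7,176,47),onz(t,390.7,176,40))
print("handle",[onz(t,*p,47) for p in((391.8,187),(397.5,230),(394,200),(396,215))])
print("lens s",onz(s,272,288,47))
E
```

```text
[610.  241.8  12. ]
[581.7  99.2  12. ]
[467.  120.3  12. ]
[495.8 262.1  12. ]
c [538.6 180.9  12. ] yaw x -10.231502359963795 [np.float64(115.91547155140145), np.float64(145.3481476466028), np.float64(116.63544764424422), np.float64(144.65304590745305)]
[469.3 119.9  12. ]
[582.4  96.1  12. ]
[609.3 237.1  12. ]
c [539.3 178.5  12. ] 115.59433771533304 143.58527618247498 -11.87922914376414
stopper (array([543.1, 199.8, 121.2]), np.float64(1.7505854557267475))
pin out (array([520.2, 320.4,  77. ]), np.float64(0.7966627232349435)) pin in (array([509.3, 257.3,  84.3]), np.float64(3.001845940706475))
tip (array([562. , 156.3, 177.5]), np.float64(3.7176901363224943)) posttop (array([574.4, 128.5, 203.7]), np.float64(0.3237601988601913))
lens [ 607.1 -205.2   47. ] [ 608.7 -206.5   40. ]
handle [array([ 576.7, -206.7,   47. ]), array([ 460.4, -216.1,   47. ]), array([ 541.1, -210.9,   47. ]), array([ 500.5, -214.2,   47. ])]
lens s [ 610.5 -204.9   47. ]
```

```bash
cat >> h.py <<'E'
def rotm(rpy):
    from scipy.spatial.transform import Rotation as R
    return R.from_euler('xyz',rpy).as_matrix()
def wrist(bot,name):
    s=bot.sense(); f=dict(bot.grab_frame("wrist"))
    T=np.eye(4);T[:3,:3]=rotm(s["tool_rot"]);T[:3,3]=s["tool_pos"]
    f["w2c"]=np.linalg.inv(T@f["mount"]); f["state"]=s
    cv2.imwrite(f"pics/{name}.png",f["pixels"][:,:,::-1]); pickle.dump(f,open(name+".pkl","wb")); return f
def go(cur,target,yaw=None):
    """fractions for moving from pose (pos, rpy) to target pos/yaw"""
    pos,rpy=cur; d=rotm(rpy).T@(np.array(target)-pos)/200
    r=0
    if yaw is not None: r=-((np.degrees(yaw-rpy[2])+180)%360-180)/120
    print("t",np.round(d,4),"roll",round(r,4))
E
python3 - <<'E'
from h import *
from rig import bot
s=bot.sense()
print(np.array(s["tool_rot"]))
go((np.array([175.835,547.47,256.288]),np.array([np.pi,0,2.831])),[516,297,250],1.38)
E
```

```text
[-3.14025458e+00 -2.46317271e-04  2.83075608e+00]
t [-2.0022 -0.6726  0.0314] roll 0.6928
```

Emit:
jog_arm(
  series="0 -0.3 -0.1 0 0.09;0 -0.6 -0.2 0 0.18;0 -0.8 -0.3 0 0.27;0 -1 -0.33 0 0.35;0 -1 -0.33 0 0.35",
  newtons=20,
)

```text
clock: 0.78
tool_pos: [348.2, 422.0, 256.1]
tool_rot: [-3.142, 0.0, 2.093]
ft_force: [-0.3, -0.2, -0.0]
finger_gap: 85.4
```

```bash
python3 - <<'E'
from h import *
from rig import bot
s=bot.sense();print(s["tool_pos"],s["tool_rot"],s["clock"],s["qpos"])
go((s["tool_pos"],s["tool_rot"]),[516,297,250],1.38)
E
```

```text
[348.23658231 421.98435688 256.07561778] [-3.14157569e+00  4.73842126e-04  2.09296512e+00] 0.775 [ 6.64103929e-01  1.19053505e-01  1.67755028e+00 -4.78824669e-04
  1.34507272e+00  1.42042327e-01]
t [-0.96    0.4153  0.0308] roll 0.3404
```

Emit:
jog_arm(
  series="0 -0.25 0.1 0 0.09;0 -0.5 0.22 0 0.18;0 -0.75 0.33 0 0.27;0 -0.96 0.415 0 0.34;0 -0.96 0.415 0 0.34;0 -0.96 0.415 0 0.34",
)

```text
clock: 1.52
tool_pos: [513.4, 300.0, 255.8]
tool_rot: [-3.14, 0.0, 1.388]
ft_force: [-0.3, 0.0, -1.0]
finger_gap: 85.2
```

```bash
python3 - <<'E'
from h import *
from rig import bot
f=wrist(bot,"w1");s=f["state"];print(s["tool_pos"],s["tool_rot"],s["clock"],s["qpos"])
E
```

```text
[513.35872682 299.99592217 255.83360943] [-3.14016154e+00  8.36280132e-05  1.38819036e+00] 1.525 [3.29097495e-01 2.24964886e-01 1.55572975e+00 6.41760938e-04
 1.36218681e+00 5.11570212e-01]
```

View pics/w1.png

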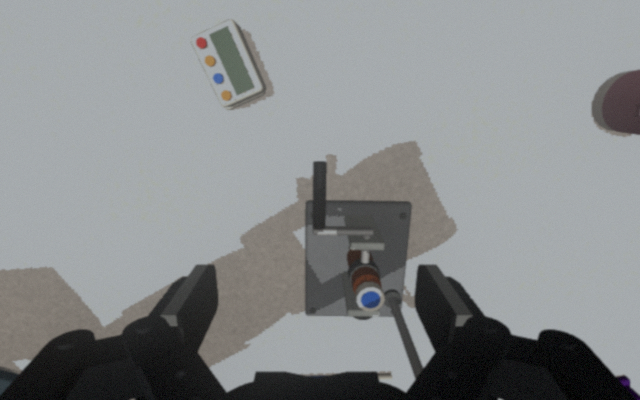

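```bash
python3 - <<'E'
from h import *
f=pickle.load(open("w1.pkl","rb")); crop(f,295,150,440,325,"pics/w1c.png",4)
E
```

```text
(no output)
```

View pics/w1c.png

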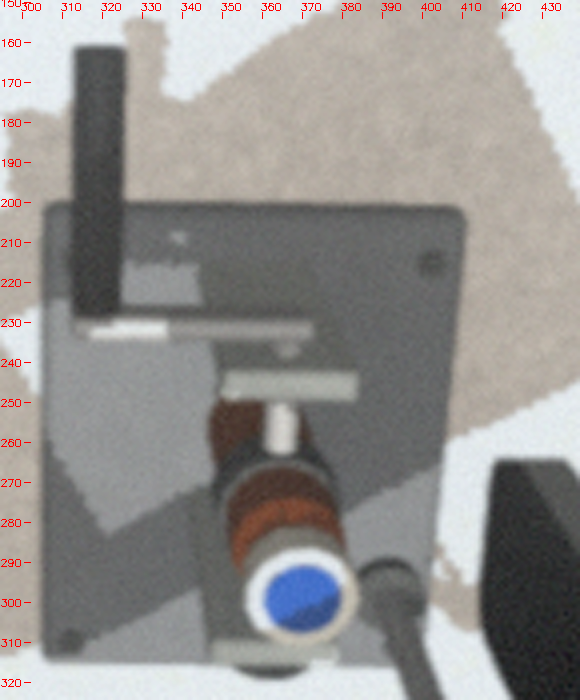

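```bash
python3 - <<'E'
from h import *
np.set_printoptions(precision=1,suppress=True)
t=pickle.load(open("top0.pkl","rb"));s=pickle.load(open("scene0.pkl","rb"));w=pickle.load(open("w1.pkl","rb"))
P=[onz(w,*c,12) for c in((305,200.5),(410,202),(399,316),(305.5,315))]
print(*P); print(sum(P)/4,[np.linalg.norm(P[i]-P[i-1]) for i in range(4)],[np.degrees(np.arctan2(*(a)[1::-1])) for a in(P[1]-P[0],P[2]-P[3],P[0]-P[3],P[1]-P[2])])
for n,f,a,b,c in(("stop",None,(235.2,197),(358.5,164.5),(370,299)),("out",None,(192,210),(378.5,145),(319,161)),("in",None,(215.5,213.5),(362.5,153.5),(317.5,228.5)),("tip",0,(249.5,184.3),(354.5,166),None)):
  if c: print(n,"tw",*two(t,a,w,c),"sw",*two(s,b,w,c),"ts",*two(t,a,s,b))
for z in(75,80,85):print(z,onz(w,319,161,z),onz(w,317.5,228.5,z))
E
```

```text
[494.9 268.7  12. ] [609.5 245.7  12. ] [581.1  99.9  12. ] [467.  122.4  12. ]
[538.1 184.2  12. ] [np.float64(148.96559806473246), np.float64(116.82687326551417), np.float64(148.62476213910728), np.float64(116.30074635248522)] [np.float64(-11.332732096528233), np.float64(-11.166715017032574), np.float64(79.18796836093387), np.float64(78.9861434863587)]
stop tw [543.6 201.4 116.7] 1.6505720754954252 sw [541.9 201.5 117.2] 1.7899885271153915 ts [543.1 199.8 121.2] 1.7505854557267475
out tw [520.1 320.9  74.3] 0.5557744418163041 sw [519.9 321.4  76.1] 0.08550891983216011 ts [520.2 320.4  77. ] 0.7966627232349435
in tw [508.2 259.   78.2] 2.302240412677356 sw [507.9 260.8  80.9] 1.1824945621081242 ts [509.1 258.4  83.4] 1.9703180506532936
75 [519.9 321.1  75. ] [506.9 258.2  75. ]
80 [520.  322.1  80. ] [507.3 260.2  80. ]
85 [520.1 323.   85. ] [507.6 262.1  85. ]
```

```bash
python3 - <<'E'
from h import *
from rig import bot
s=bot.sense();print(bot.tip_extent,s["tool_pos"],s["tool_rot"])
go((s["tool_pos"],s["tool_rot"]),[515.7,298.5,84],1.377)
E
```

```text
25.0 [513.10486004 300.34810939 256.01201713] [-3.14050049e+00 -3.45405501e-05  1.38872682e+00]
t [-0.0068  0.0154  0.86  ] roll 0.0056
```

Emit:
jog_arm(
  series="0 -0.007 0.015 0.2 0.005;0 -0.007 0.015 0.4 0.005;0 -0.007 0.015 0.6 0.005;0 -0.007 0.015 0.75 0.005;0 -0.007 0.015 0.86 0.005;60 -0.007 0.015 0.86 0.005;100 -0.007 0.015 0.86 0.005;100 -0.007 0.015 0.86 0.005",
)

```text
clock: 2.58
tool_pos: [517.8, 298.0, 85.9]
tool_rot: [3.139, -0.001, 1.376]
ft_force: [-0.5, 0.1, 0.3]
finger_gap: 52.1
```

```bash
python3 - <<'E'
from h import *
from rig import bot
f=wrist(bot,"w2");s=f["state"];print(s["tool_pos"],s["tool_rot"],s["clock"],s["finger_gap"])
g=bot.grab_frame("top");pickle.dump(g,open("t3.pkl","wb"));crop(g,185,165,285,238,"pics/t3.png",6)
g=bot.grab_frame("scene");pickle.dump(g,open("s3.pkl","wb"));crop(g,310,115,410,215,"pics/s3.png",6)
E
```

```text
[517.76225255 298.02349823  85.8929838 ] [ 3.13935546e+00 -1.31092736e-03  1.37606683e+00] 2.575 52.136824974858634
```

View pics/w2.png

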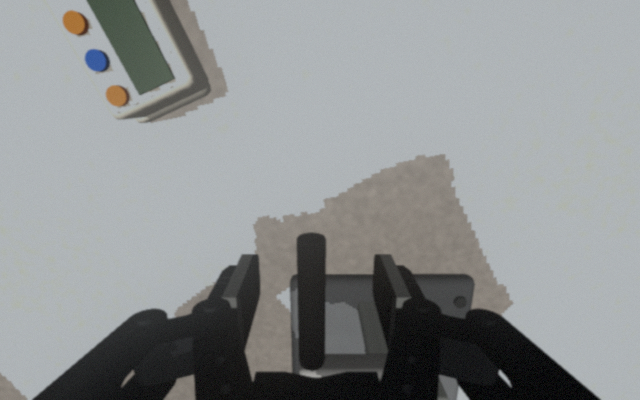

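View pics/s3.png

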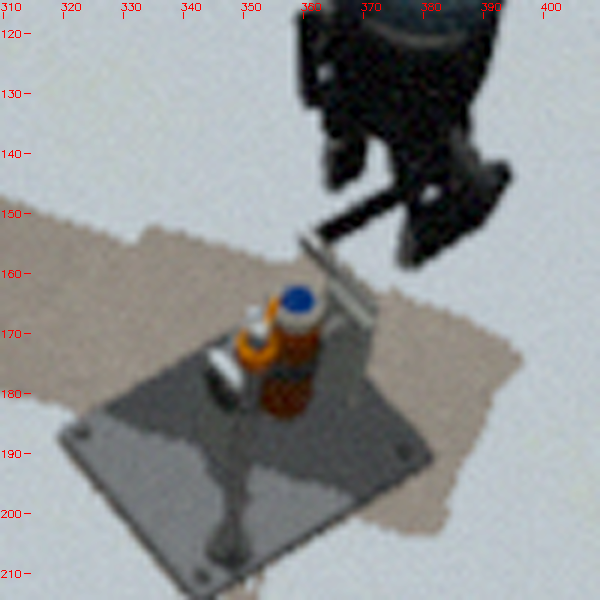

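```bash
python3 - <<'E'
from h import *
np.set_printoptions(precision=1,suppress=True)
w=pickle.load(open("w2.pkl","rb"))
for z in(70,75,80,85):print(z,onz(w,311.5,234,z),onz(w,311.5,369,z),onz(w,311.5,258,z))
E
```

```text
70 [520.1 319.4  70. ] [506.1 249.7  70. ] [517.9 308.3  70. ]
75 [520.6 321.4  75. ] [507.  254.3  75. ] [518.5 310.8  75. ]
80 [521.1 323.5  80. ] [508.  258.9  80. ] [519.  313.2  80. ]
85 [521.5 325.5  85. ] [509.  263.6  85. ] [519.5 315.7  85. ]
```

Emit:
jog_arm(
  series="100 0 -0.01 0 0;130 0 -0.01 0 0;170 0 -0.01 0 0;220 0 -0.01 0 0;255 0 -0.01 0 0;255 0 -0.01 0 0;255 0 -0.01 0 0",
  newtons=25,
)

```text
clock: 3.6
tool_pos: [515.5, 297.6, 84.4]
tool_rot: [3.141, -0.0, 1.375]
ft_force: [2.2, -0.8, -0.9]
finger_gap: 10.8
```

```bash
python3 - <<'E'
import numpy as np
a0=0.05
for d in range(0,190,5):
    a=np.radians(d);print(d,round(45*(np.cos(a0)-np.cos(a))/200,3),round(-45*(np.sin(a)-np.sin(a0))/200,3),end=' | ')
E
```

```text
0 -0.0 0.011 | 5 0.001 -0.008 | 10 0.003 -0.028 | 15 0.007 -0.047 | 20 0.013 -0.066 | 25 0.021 -0.084 | 30 0.03 -0.101 | 35 0.04 -0.118 | 40 0.052 -0.133 | 45 0.066 -0.148 | 50 0.08 -0.161 | 55 0.096 -0.173 | 60 0.112 -0.184 | 65 0.13 -0.193 | 70 0.148 -0.2 | 75 0.166 -0.206 | 80 0.186 -0.21 | 85 0.205 -0.213 | 90 0.225 -0.214 | 95 0.244 -0.213 | 100 0.264 -0.21 | 105 0.283 -0.206 | 110 0.302 -0.2 | 115 0.32 -0.193 | 120 0.337 -0.184 | 125 0.354 -0.173 | 130 0.369 -0.161 | 135 0.384 -0.148 | 140 0.397 -0.133 | 145 0.409 -0.118 | 150 0.42 -0.101 | 155 0.429 -0.084 | 160 0.436 -0.066 | 165 0.442 -0.047 | 170 0.446 -0.028 | 175 0.449 -0.008 | 180 0.45 0.011 | 185 0.449 0.031 |
```

Emit:
jog_arm(
  series="255 0.003 0 -0.028 0;255 0 0.003 -0.028 0;255 0 0.013 -0.066 0;255 0 0.03 -0.101 0;255 0 0.052 -0.133 0;255 0 0.08 -0.161 0;255 0 0.08 -0.161 0",
)

```text
clock: 4.47
tool_pos: [527.2, 295.7, 117.1]
tool_rot: [-3.133, 0.001, 1.376]
ft_force: [-14.7, 3.1, 9.9]
finger_gap: 10.9
```

```bash
python3 - <<'E'
import numpy as np
for d in range(50,190,5):
    a=np.radians(d);print(d,round(.225*(1-np.cos(a))-.08,3),round(-.225*np.sin(a)+.161,3),end=' | ')
E
```

```text
50 0.0 -0.011 | 55 0.016 -0.023 | 60 0.032 -0.034 | 65 0.05 -0.043 | 70 0.068 -0.05 | 75 0.087 -0.056 | 80 0.106 -0.061 | 85 0.125 -0.063 | 90 0.145 -0.064 | 95 0.165 -0.063 | 100 0.184 -0.061 | 105 0.203 -0.056 | 110 0.222 -0.05 | 115 0.24 -0.043 | 120 0.257 -0.034 | 125 0.274 -0.023 | 130 0.29 -0.011 | 135 0.304 0.002 | 140 0.317 0.016 | 145 0.329 0.032 | 150 0.34 0.049 | 155 0.349 0.066 | 160 0.356 0.084 | 165 0.362 0.103 | 170 0.367 0.122 | 175 0.369 0.141 | 180 0.37 0.161 | 185 0.369 0.181 |
```

Emit:
jog_arm(
  series="255 0 0 -0.011 0;255 0 0 -0.011 0",
)

```text
clock: 4.72
tool_pos: [528.1, 295.3, 118.9]
tool_rot: [-3.136, 0.001, 1.376]
ft_force: [-10.0, 1.8, 3.2]
finger_gap: 11.2
```

Emit:
jog_arm(
  series="255 0 0.01 -0.012 0;255 0 0.026 -0.023 0;255 0 0.043 -0.032 0;255 0 0.061 -0.039 0;255 0 0.08 -0.045 0;255 0 0.098 -0.05 0;255 0 0.117 -0.052 0;255 0 0.137 -0.053 0;255 0 0.137 -0.053 0",
)

```text
clock: 5.85
tool_pos: [557.9, 289.5, 131.2]
tool_rot: [3.141, -0.0, 1.375]
ft_force: [-3.8, -0.4, 6.6]
finger_gap: 10.7
```

```bash
python3 - <<'E'
import numpy as np
for d in range(90,190,5):
    a=np.radians(d);print(d,round(-.225*np.cos(a),3),round(-.225*np.sin(a)+.225-.005,3),end=' | ')
E
```

```text
90 -0.0 -0.005 | 95 0.02 -0.004 | 100 0.039 -0.002 | 105 0.058 0.003 | 110 0.077 0.009 | 115 0.095 0.016 | 120 0.112 0.025 | 125 0.129 0.036 | 130 0.145 0.048 | 135 0.159 0.061 | 140 0.172 0.075 | 145 0.184 0.091 | 150 0.195 0.108 | 155 0.204 0.125 | 160 0.211 0.143 | 165 0.217 0.162 | 170 0.222 0.181 | 175 0.224 0.2 | 180 0.225 0.22 | 185 0.224 0.24 |
```

Emit:
jog_arm(
  series="255 0 0.02 -0.005 0;255 0 0.039 -0.002 0;255 0 0.058 0.003 0;255 0 0.077 0.009 0;255 0 0.095 0.016 0;255 0 0.113 0.025 0;255 0 0.129 0.036 0;255 0 0.145 0.048 0;255 0 0.145 0.048 0",
)

```text
clock: 6.98
tool_pos: [586.4, 283.7, 119.3]
tool_rot: [3.141, -0.0, 1.375]
ft_force: [-0.8, 2.5, 0.8]
finger_gap: 10.9
```

Emit:
jog_arm(
  series="255 0 0.014 0.013 0;255 0 0.027 0.027 0;255 0 0.039 0.043 0;255 0 0.05 0.06 0;255 0 0.059 0.077 0;255 0 0.066 0.095 0;255 0 0.072 0.114 0;255 0 0.077 0.133 0;255 0 0.079 0.152 0;255 0 0.08 0.172 0",
)

```text
clock: 8.22
tool_pos: [603.2, 280.4, 85.8]
tool_rot: [3.139, -0.001, 1.375]
ft_force: [2.5, 2.8, 6.0]
finger_gap: 11.1
```

Emit:
jog_arm(
  series="255 0 0 0.008 0;255 0 0 0.016 0;255 0 0 0.024 0;255 0 0 0.024 0",
)

```text
clock: 8.72
tool_pos: [603.6, 280.4, 81.1]
tool_rot: [3.138, -0.001, 1.375]
ft_force: [5.8, 3.6, 3.1]
finger_gap: 10.9
```

```bash
python3 - <<'E'
from h import *
from rig import bot
print(bot.sense()["clock"])
g=bot.grab_frame("top");crop(g,185,165,285,238,"pics/t4.png",6)
g=bot.grab_frame("scene");crop(g,310,115,410,215,"pics/s4.png",6)
E
```

```text
8.725
```

View pics/s4.png

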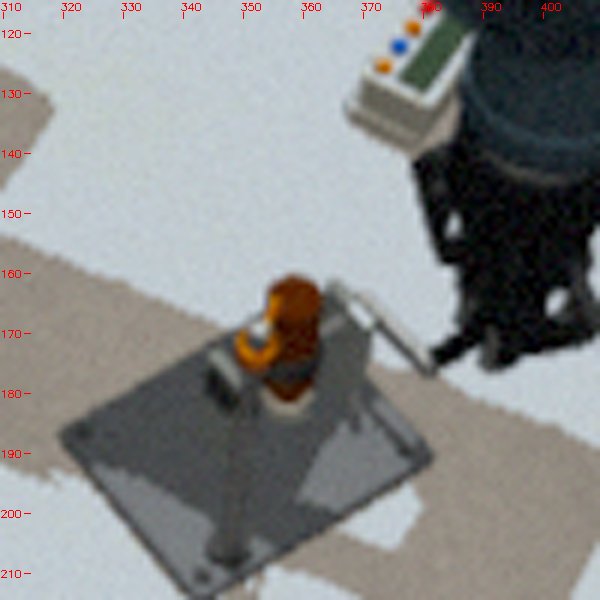

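View pics/t4.png

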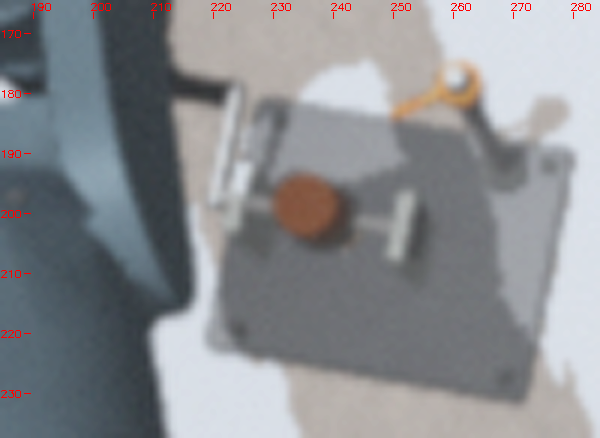

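Emit:
jog_arm(
  series="255 0 0 0.01 0;255 0 0 0.02 0;255 0 0 0.02 0",
  newtons=40,
)

```text
clock: 9.2
tool_pos: [603.8, 280.3, 77.7]
tool_rot: [3.137, -0.001, 1.375]
ft_force: [4.2, 1.7, 5.8]
finger_gap: 10.7
```

Emit:
jog_arm(
  series="255 0 0 0.01 0;255 0 0 0.02 0;255 0 0 0.02 0",
)

```text
clock: 9.57
tool_pos: [604.0, 280.3, 76.8]
tool_rot: [3.137, -0.001, 1.375]
ft_force: [-4.3, -0.8, 24.7]
finger_gap: 11.2
```

```bash
python3 - <<'E'
from h import *
from rig import bot
print(bot.sense()["clock"])
g=bot.grab_frame("top");pickle.dump(g,open("t5.pkl","wb"));crop(g,205,170,265,215,"pics/t5.png",12)
g=bot.grab_frame("scene");pickle.dump(g,open("s5.pkl","wb"));crop(g,335,145,395,195,"pics/s5.png",12)
wrist(bot,"w5")
E
```

```text
9.575
```

View pics/s5.png

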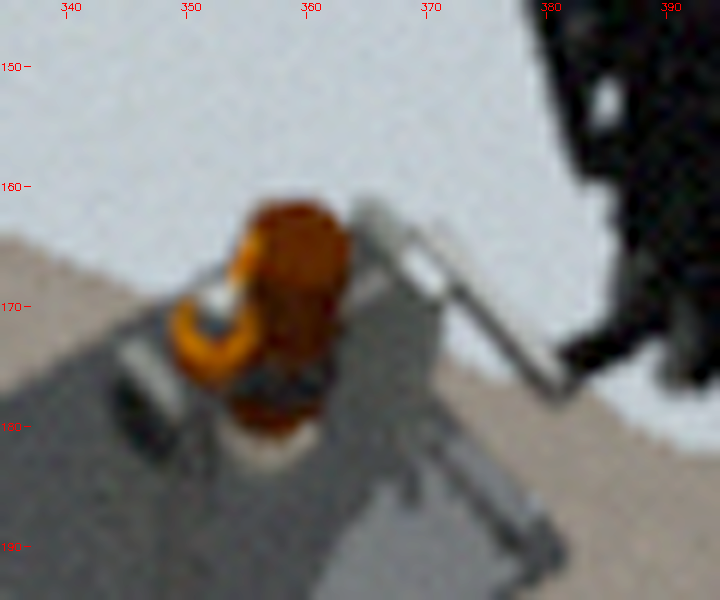

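View pics/t5.png

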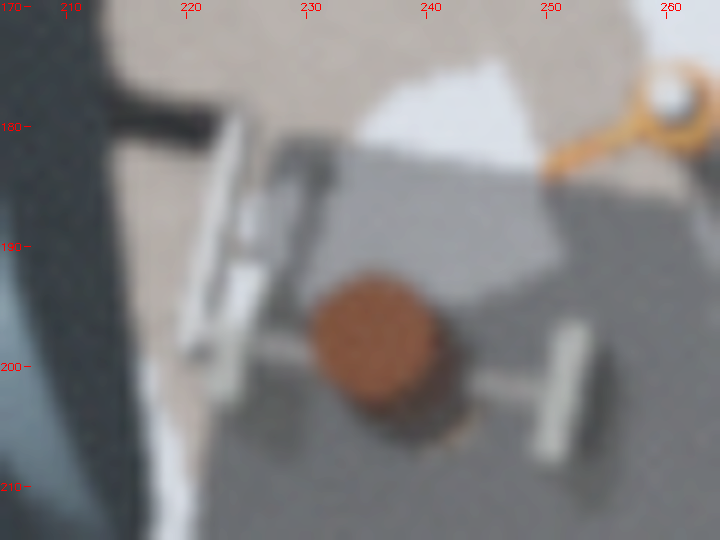

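View pics/w5.png

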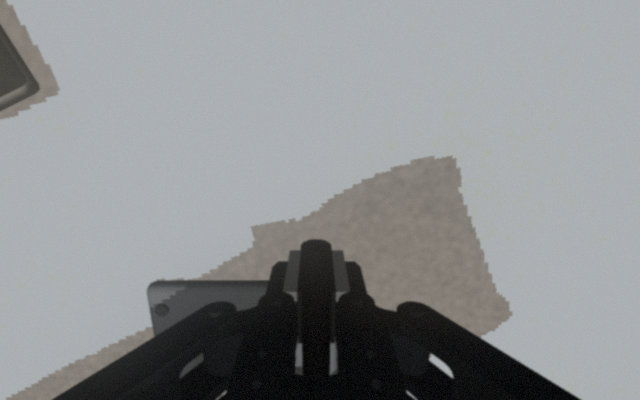

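```bash
python3 - <<'E'
from h import *
np.set_printoptions(precision=1,suppress=True)
t=pickle.load(open("t5.pkl","rb"));s=pickle.load(open("s5.pkl","rb"))
print(two(t,(222,180.5),s,(381.5,175)),two(t,(235.7,197.2),s,(359,164)))
print(proj(t,[542.5,201.5,117]),proj(s,[542.5,201.5,117]))
for z in(66,75,84):
  p=np.array([542.5,201.5,z])+50*np.array([.193,.981,0])+45*np.array([.981,-.193,0]); print(z,proj(t,p),proj(s,p))
E
```

```text
(array([596.7, 243.5,  77.4]), np.float64(0.20019271610570763)) (array([543.1, 199.5, 123.2]), np.float64(1.2782187667312417))
[235.1 197.7] [358.9 164.8]
66 [223.5 181.6] [380.5 177.5]
75 [222.8 180.8] [380.9 175.7]
84 [222.1 180.1] [381.3 174. ]
```

Emit:
jog_arm(
  series="190 0 0 -0.01 0;190 0 0 -0.03 0;190 0 0 -0.045 0;255 0 0 -0.045 0;255 0 0 -0.045 0;255 0 0 -0.045 0",
  newtons=40,
)

```text
clock: 10.48
tool_pos: [603.6, 279.9, 82.0]
tool_rot: [3.138, -0.0, 1.375]
ft_force: [4.5, -1.1, -0.2]
finger_gap: 10.5
```

```bash
python3 - <<'E'
import numpy as np
for d in range(0,190,10):
    a=np.radians(d);print(d,round(-.225*(1-np.cos(a)),3),round(-.225*np.sin(a),3),end=' | ')
E
```

```text
0 -0.0 -0.0 | 10 -0.003 -0.039 | 20 -0.014 -0.077 | 30 -0.03 -0.112 | 40 -0.053 -0.145 | 50 -0.08 -0.172 | 60 -0.112 -0.195 | 70 -0.148 -0.211 | 80 -0.186 -0.222 | 90 -0.225 -0.225 | 100 -0.264 -0.222 | 110 -0.302 -0.211 | 120 -0.337 -0.195 | 130 -0.37 -0.172 | 140 -0.397 -0.145 | 150 -0.42 -0.112 | 160 -0.436 -0.077 | 170 -0.447 -0.039 | 180 -0.45 -0.0 |
```

Emit:
jog_arm(
  series="255 0 0.001 -0.039 0;255 0 -0.01 -0.077 0;255 0 -0.026 -0.112 0;255 0 -0.049 -0.145 0;255 0 -0.076 -0.172 0;255 0 -0.109 -0.195 0;255 0 -0.109 -0.195 0",
  newtons=25,
)

```text
clock: 11.35
tool_pos: [584.2, 283.9, 123.4]
tool_rot: [3.133, -0.001, 1.375]
ft_force: [6.9, -4.6, 7.9]
finger_gap: 10.7
```

Emit:
jog_arm(
  series="255 0 -0.018 -0.016 0;255 0 -0.036 -0.024 0;255 0 -0.055 -0.03 0;255 0 -0.074 -0.035 0;255 0 -0.113 -0.038 0;255 0 -0.152 -0.035 0;255 0 -0.19 -0.024 0;255 0 -0.225 -0.008 0;255 0 -0.225 -0.008 0",
)

```text
clock: 12.48
tool_pos: [537.6, 293.1, 123.4]
tool_rot: [3.138, -0.0, 1.375]
ft_force: [0.8, -2.3, 5.8]
finger_gap: 10.6
```

Emit:
jog_arm(
  series="255 0 -0.017 0.007 0;255 0 -0.033 0.023 0;255 0 -0.06 0.05 0;255 0 -0.083 0.083 0;255 0 -0.099 0.118 0;255 0 -0.11 0.156 0;255 0 -0.113 0.195 0;255 0 -0.113 0.195 0",
)

```text
clock: 13.48
tool_pos: [515.3, 297.6, 82.8]
tool_rot: [3.139, -0.0, 1.375]
ft_force: [6.6, -2.9, -0.7]
finger_gap: 10.8
```

Emit:
jog_arm(
  series="255 0 0 0.01 0;255 0 0 0.02 0;255 0 0 0.03 0;255 0 0 0.03 0",
  newtons=40,
)

```text
clock: 13.98
tool_pos: [515.6, 297.7, 79.1]
tool_rot: [3.139, -0.0, 1.375]
ft_force: [-0.1, -4.7, 14.5]
finger_gap: 10.2
```

Emit:
jog_arm(
  series="255 0 0 0.01 0;255 0 0 0.02 0;255 0 0 0.02 0",
)

```text
clock: 14.35
tool_pos: [516.1, 297.9, 78.1]
tool_rot: [3.138, -0.0, 1.376]
ft_force: [-9.1, -9.5, 36.2]
finger_gap: 10.7
```

```bash
python3 - <<'E'
from h import *
from rig import bot
np.set_printoptions(precision=1,suppress=True)
print(bot.sense()["clock"])
g=bot.grab_frame("top");pickle.dump(g,open("t6.pkl","wb"));crop(g,205,170,265,215,"pics/t6.png",12)
g=bot.grab_frame("scene");pickle.dump(g,open("s6.pkl","wb"));crop(g,335,145,395,195,"pics/s6.png",12)
t=pickle.load(open("t6.pkl","rb"))
for z in(71,75,79):
  p=np.array([542.5,201.5,z])+50*np.array([.193,.981,0])-45*np.array([.981,-.193,0]); print(z,proj(t,p),proj(g,p))
E
```

```text
14.35
71 [215.9 214.4] [361.7 155.7]
75 [215.5 214.2] [361.8 154.9]
79 [215.2 214. ] [362.  154.1]
```

View pics/s6.png

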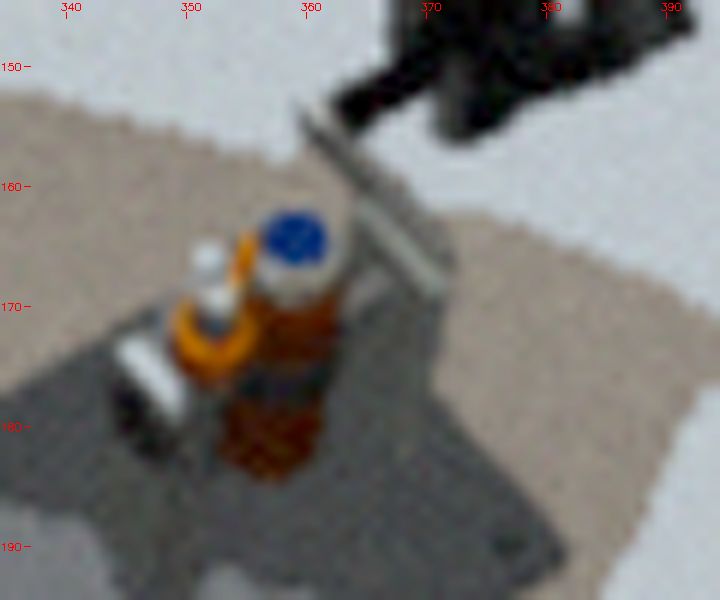

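View pics/t6.png

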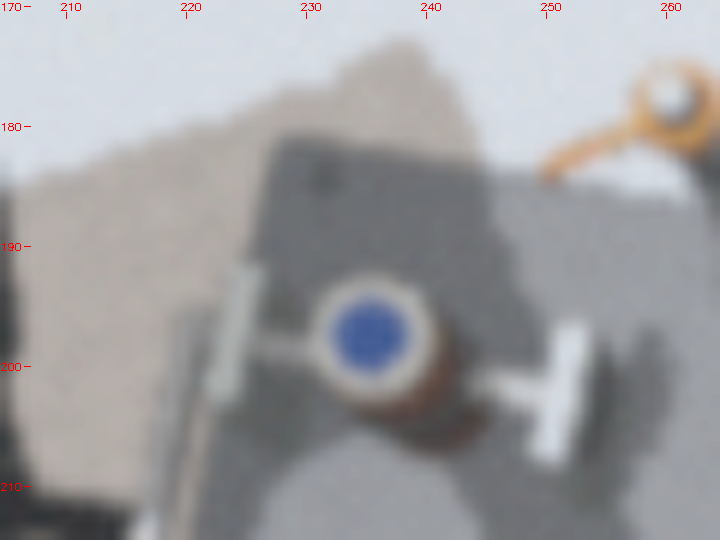

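Emit:
jog_arm(
  series="200 0 0 0 0;120 0 0 0 0;60 0 0 0 0;60 0 0 -0.2 0;60 0 0 -0.5 0;60 0 0 -0.8 0;60 0 0 -1 0;60 0 0 -1 0",
)

```text
clock: 15.45
tool_pos: [515.9, 298.7, 277.0]
tool_rot: [3.136, -0.004, 1.375]
ft_force: [-0.2, -0.2, -0.8]
finger_gap: 65.1
```

```bash
python3 - <<'E'
from h import *
from rig import bot
np.set_printoptions(precision=2,suppress=True)
f=wrist(bot,"w7");s=f["state"];print(s["tool_pos"],s["tool_rot"],s["clock"])
crop(f,260,130,420,330,"pics/w7c.png",3)
g=bot.grab_frame("scene");pickle.dump(g,open("s7.pkl","wb"));crop(g,335,135,395,195,"pics/s7.png",9)
go((s["tool_pos"],s["tool_rot"]),[500,-211,270],0.07)
E
```

```text
[515.85 298.71 277.03] [ 3.14 -0.    1.38] 15.45
t [-2.52  0.42  0.03] roll 0.6233
```

View pics/w7c.png

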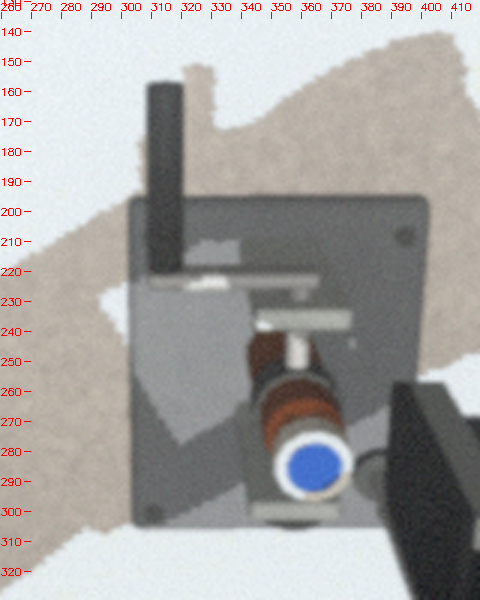

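View pics/s7.png

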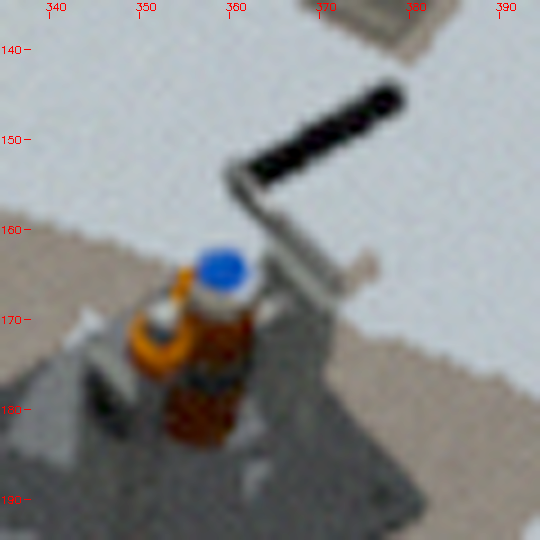

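```bash
python3 - <<'E'
from h import *
from rig import bot
s=bot.sense()
go((s["tool_pos"],s["tool_rot"]),[572,235,277],1.38)
E
```

```text
t [-0.252   0.3468 -0.0237] roll -0.0022
```

Emit:
jog_arm(
  series="0 -0.13 0.17 0 0;0 -0.26 0.34 0 0;0 -0.26 0.34 0 0;0 -0.26 0.34 0 0",
)

```text
clock: 16.05
tool_pos: [569.6, 233.7, 270.9]
tool_rot: [-3.138, 0.001, 1.375]
ft_force: [0.1, 0.3, 0.7]
finger_gap: 85.5
```

```bash
python3 - <<'E'
from h import *
from rig import bot
f=wrist(bot,"w8");s=f["state"];print(s["tool_pos"],s["tool_rot"],s["clock"])
crop(f,220,180,420,380,"pics/w8c.png",3)
E
```

```text
[569.64320543 233.72015963 270.93226531] [-3.13780654e+00  1.05500980e-03  1.37472265e+00] 16.05
```

View pics/w8c.png

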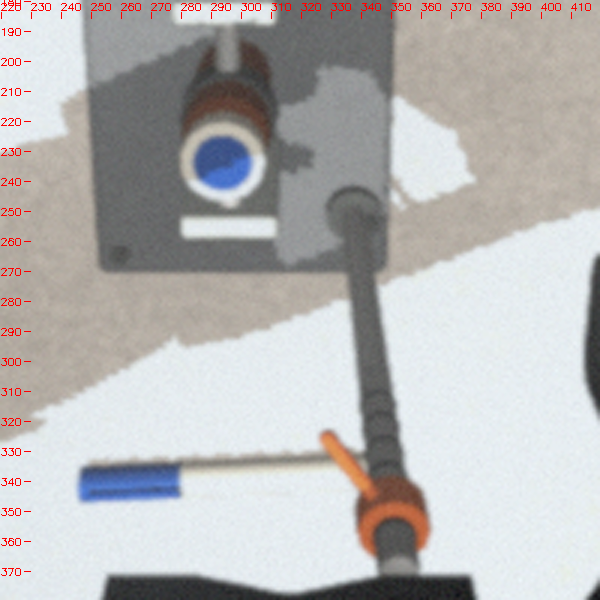

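```bash
python3 - <<'E'
from h import *
from rig import bot
np.set_printoptions(precision=2,suppress=True)
w=pickle.load(open("w8.pkl","rb"));t=pickle.load(open("t6.pkl","rb"));s=pickle.load(open("s7.pkl","rb"));w7=pickle.load(open("w7.pkl","rb"))
print("stop w",onz(w,293.5,233.5,117),"w7",onz(w7,323,286,117),"top",onz(t,235.2,197.3,117),"scene",onz(s,358.8,164.5,117))
print("tip tw",*two(t,(249.7,184),w,(327.5,324.5)),"sw",*two(s,(354.8,165),w,(327.5,324.5)))
for z in(165,170,175,180): print(z,onz(w,327.5,324.5,z)[:2],onz(t,249.7,184,z)[:2],onz(s,354.8,165,z)[:2])
print("posttop202 w",onz(w,352.5,369,202),onz(t,260.2,177.3,202))
q=bot.sense();go((q["tool_pos"],q["tool_rot"]),[500,-211,270],0.07)
E
```

```text
stop w [543.06 202.   117.  ] w7 [505.68 208.48 117.  ] top [543.62 201.27 117.  ] scene [541.59 202.03 117.  ]
tip tw [562.29 155.3  183.78] 0.31306311746169274 sw [561.88 154.48 182.68] 0.2893579447739866
165 [560.03 141.24] [566.57 157.98] [554.45 164.8 ]
170 [560.59 145.  ] [565.47 157.26] [556.51 161.88]
175 [561.16 148.77] [564.37 156.53] [558.57 158.96]
180 [561.72 152.53] [563.27 155.8 ] [560.63 156.04]
posttop202 w [574.26 130.57 202.  ] [574.   128.09 202.  ]
t [-2.25  0.09  0.01] roll 0.6234
```

Emit:
jog_arm(
  series="0 -0.25 0 0 0;0 -0.5 0.01 0 0.08;0 -0.75 0.02 0 0.16;0 -1 0.03 0 0.25;0 -1 0.03 0 0.31;0 -1 0.03 0 0.31",
)

```text
clock: 16.85
tool_pos: [537.2, 36.9, 272.9]
tool_rot: [-3.141, 0.0, 0.727]
ft_force: [0.3, 0.6, 0.2]
finger_gap: 85.5
```

```bash
python3 - <<'E'
from h import *
from rig import bot
q=bot.sense();go((q["tool_pos"],q["tool_rot"]),[530,-211,250],0.08)
E
```

```text
t [-0.8509  0.9019  0.1139] roll 0.3091
```

Emit:
jog_arm(
  series="0 -0.17 0.18 0 0.08;0 -0.34 0.36 0 0.16;0 -0.51 0.54 0.05 0.24;0 -0.68 0.72 0.1 0.31;0 -0.85 0.9 0.11 0.31;0 -0.85 0.9 0.11 0.31;0 -0.85 0.9 0.11 0.31",
)

```text
clock: 17.73
tool_pos: [530.3, -209.8, 250.7]
tool_rot: [-3.141, 0.0, 0.08]
ft_force: [-0.9, 0.2, -0.1]
finger_gap: 85.5
```

```bash
python3 - <<'E'
from h import *
from rig import bot
f=wrist(bot,"w9");s=f["state"];print(s["tool_pos"],s["tool_rot"],s["clock"],s["qpos"])
E
```

```text
[ 530.27215218 -209.76394239  250.74734621] [-3.14057964e+00  4.00955218e-04  7.95145244e-02] 17.725 [-5.85051025e-01  1.75701464e-01  1.62439597e+00  5.64813028e-04
  1.34243562e+00  9.06102859e-01]
```

View pics/w9.png

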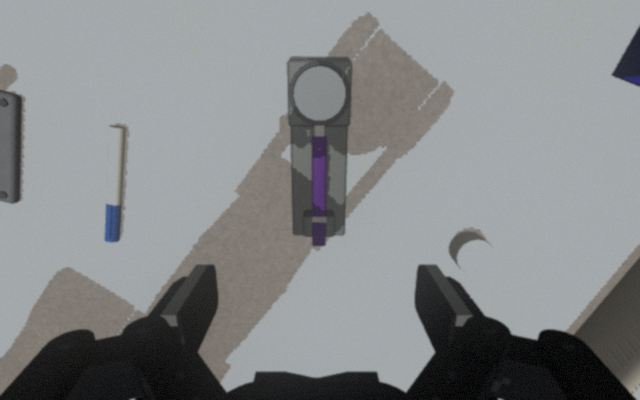

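```bash
python3 - <<'E'
from h import *
np.set_printoptions(precision=1,suppress=True)
w=pickle.load(open("w9.pkl","rb")); hsv=cv2.cvtColor(w["pixels"],cv2.COLOR_RGB2HSV)
m=cv2.inRange(hsv,(125,90,30),(155,255,255)); m[250:]=0
n,l,st,c=cv2.connectedComponentsWithStats(m); print(st[1:][st[1:,4]>20])
ys,xs=np.nonzero(m)
for r in(140,160,180,200,240):
    k=xs[ys==r]; print(r,k.min(),k.max(),onz(w,k.mean(),r,47))
P=[];
pts=np.array([onz(w,u,v,47)[:2] for u,v in zip(xs,ys)]);d=np.linalg.svd(pts-pts.mean(0),full_matrices=False)[2][0];print(pts.mean(0),np.degrees(np.arctan2(d[1],d[0])))
print("purple ends",onz(w,319.5,136.5,47),onz(w,319.5,245.5,47))
crop(w,280,45,360,130,"pics/w9c.png",7)
E
```

```text
[[312 138  14  78 951]
 [314 224  10  11  43]]
140 314 324 [ 567.3 -208.7   47. ]
160 313 325 [ 548.5 -210.2   47. ]
180 313 325 [ 529.  -211.8   47. ]
200 313 325 [ 508.8 -213.5   47. ]
240 320 320 [ 466. -218.   47.]
[ 528.4 -211.9] -175.4727388996365
purple ends [ 570.6 -208.9   47. ] [ 459.9 -218.    47. ]
```

View pics/w9c.png

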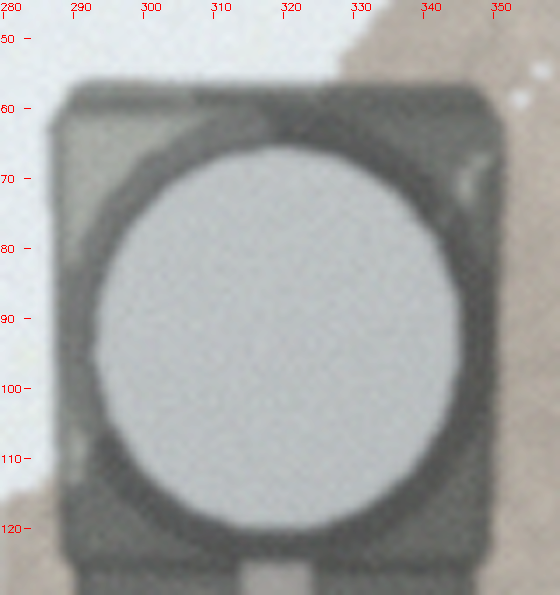

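```bash
python3 - <<'E'
from h import *
from rig import bot
w=pickle.load(open("w9.pkl","rb"));print(onz(w,320,93,44))
q=bot.sense();print(q["tool_pos"]);go((q["tool_pos"],q["tool_rot"]),[537.5,-211.1,46],0.079)
E
```

```text
[ 609.16923888 -206.18130187   44.        ]
[ 530.34444988 -209.45781098  250.93015391]
t [0.0352 0.0118 1.0246] roll 0.0004
```

Emit:
jog_arm(
  series="0 0.035 0.01 0.2 0;0 0.035 0.01 0.4 0;0 0.035 0.01 0.6 0;0 0.035 0.01 0.75 0;0 0.035 0.01 0.88 0;60 0.035 0.01 0.96 0;100 0.035 0.01 1 0;130 0.035 0.01 1 0;130 0.035 0.01 1 0",
)

```text
clock: 18.9
tool_pos: [537.9, -212.9, 52.2]
tool_rot: [3.14, -0.001, 0.077]
ft_force: [0.6, -0.4, -0.6]
finger_gap: 42.1
```

```bash
python3 - <<'E'
from h import *
from rig import bot
f=wrist(bot,"w10");s=f["state"];print(s["tool_pos"],s["tool_rot"],s["clock"],s["ft_force"])
g=bot.grab_frame("scene");crop(g,215,230,305,310,"pics/s10.png",8)
go((s["tool_pos"],s["tool_rot"]),[537.5,-211.1,46],0.079)
E
```

```text
[ 537.93275467 -212.93469198   52.16607876] [ 3.14047432e+00 -1.44953510e-03  7.68820145e-02] 18.9 [ 0.61044281 -0.35307999 -0.63746639]
t [-0.0015 -0.0093  0.0308] roll -0.001
```

View pics/w10.png

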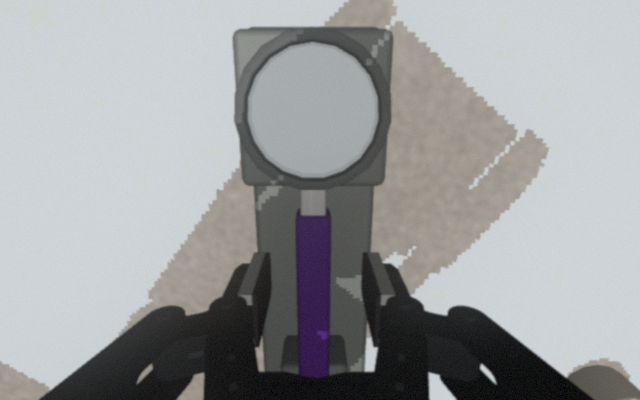

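View pics/s10.png

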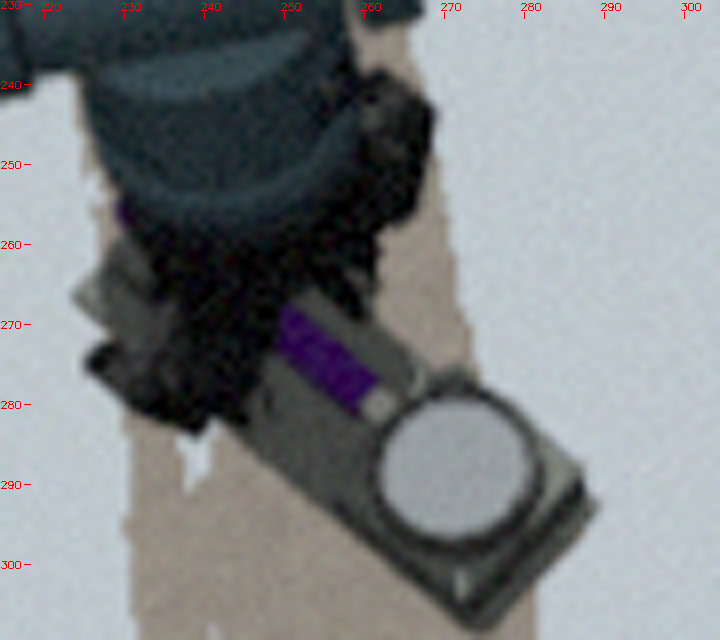

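Emit:
jog_arm(
  series="130 0 -0.007 0.015 0;130 0 -0.007 0.03 0;170 0 -0.007 0.03 0;220 0 -0.007 0.03 0;255 0 -0.007 0.03 0;255 0 -0.007 0.03 0;255 0 -0.007 0.03 0",
  newtons=50,
)

```text
clock: 19.88
tool_pos: [537.1, -211.3, 45.1]
tool_rot: [3.142, -0.0, 0.077]
ft_force: [0.7, 0.2, 0.3]
finger_gap: 13.0
```

Emit:
jog_arm(
  series="255 0 0 -0.02 0;255 0 0 -0.05 0;255 0 0 -0.1 0;255 0 0 -0.2 0;255 0 0 -0.35 0;255 0 0 -0.55 0;255 0 0 -0.75 0;255 0 0 -0.95 0;255 0 0 -1 0",
)

```text
clock: 21.0
tool_pos: [538.6, -212.1, 249.9]
tool_rot: [3.137, -0.006, 0.077]
ft_force: [-0.4, -0.2, -1.3]
finger_gap: 13.2
```

```bash
python3 - <<'E'
from h import *
from rig import bot
f=wrist(bot,"w11");s=f["state"];print(s["tool_pos"],s["tool_rot"],s["clock"],s["ft_force"],s["moment"],s["finger_gap"])
E
```

```text
[ 538.58559336 -212.08554755  249.8860271 ] [ 3.13705478 -0.00588077  0.07678917] 21.0 [-0.44247194 -0.24828387 -1.33837862] [ 0.00164888 -0.0081796   0.02371415] 13.23278855240521
```

View pics/w11.png

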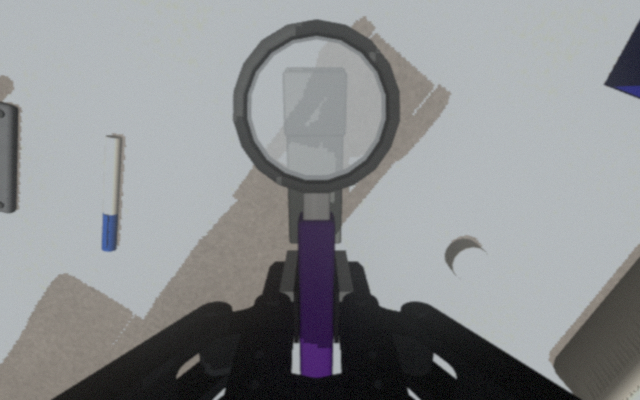

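```bash
python3 - <<'E'
from h import *
from rig import bot
w=pickle.load(open("w11.pkl","rb"))
M=w["mount"]; d=M[:3,:3]@np.array([(317-w["cx"])/w["fx"],-(106-w["cy"])/w["fy"],-1]); o=M[:3,3]
for z in(1,5,9): print(o+d*(z-o[2])/d[2])
q=bot.sense();L=np.array([542.9,201.8]);th=.077
go((q["tool_pos"],q["tool_rot"]),[*(L-72.3*np.array([np.cos(th),np.sin(th)])),270],th)
E
```

```text
[73.84259571 -0.30372675  1.        ]
[73.72245977 -0.29409618  5.        ]
[73.60232384 -0.28446561  9.        ]
t [-0.1793 -2.06   -0.1125] roll -0.0001
```

Emit:
jog_arm(
  series="255 0 -0.03 -0.05 0;255 -0.01 -0.12 -0.1 0;255 -0.03 -0.27 -0.11 0;255 -0.05 -0.45 -0.11 0;255 -0.07 -0.64 -0.11 0;255 -0.08 -0.82 -0.11 0;255 -0.09 -0.95 -0.11 0;255 -0.09 -1 -0.11 0",
)

```text
clock: 22.05
tool_pos: [502.8, -10.9, 266.6]
tool_rot: [-3.141, 0.001, 0.079]
ft_force: [-0.0, -0.2, -0.8]
finger_gap: 13.6
```

Emit:
jog_arm(
  series="255 -0.01 -0.1 0 0;255 -0.03 -0.25 0 0;255 -0.05 -0.43 0 0;255 -0.07 -0.6 0 0;255 -0.08 -0.77 0 0;255 -0.09 -0.91 0 0;255 -0.09 -0.98 0 0;255 -0.09 -1 0 0;255 -0.09 -1 0 0",
)

```text
clock: 23.18
tool_pos: [470.7, 184.3, 266.9]
tool_rot: [3.141, 0.0, 0.076]
ft_force: [0.2, -0.2, -1.0]
finger_gap: 13.0
```

```bash
python3 - <<'E'
from h import *
from rig import bot
f=wrist(bot,"w12");s=f["state"];print(s["tool_pos"],s["tool_rot"],s["clock"],s["finger_gap"])
L=np.array([542.9,201.8]);th=.077
go((s["tool_pos"],s["tool_rot"]),[*(L-73*np.array([np.cos(th),np.sin(th)])),215],th)
E
```

```text
[470.7231327  184.34830449 266.94257908] [3.14111547e+00 2.76195233e-04 7.64210539e-02] 23.175 12.967672665484152
t [ 0.0016 -0.0594  0.2597] roll -0.0003
```

View pics/w12.png

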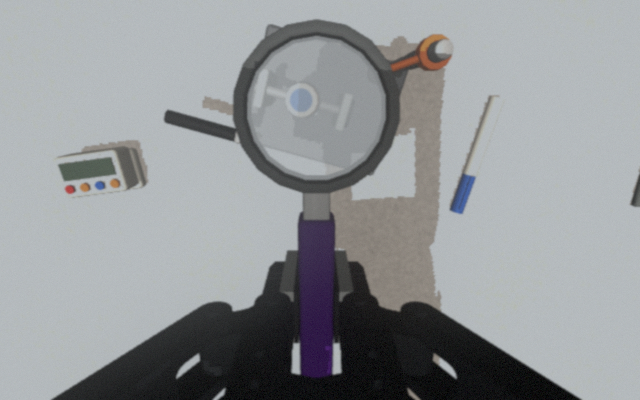

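Emit:
jog_arm(
  series="255 0.001 -0.03 0 0;255 0.001 -0.06 0 0;255 0.001 -0.06 0.08 0;255 0.001 -0.06 0.17 0;255 0.001 -0.06 0.26 0;255 0.001 -0.06 0.33 0;255 0.001 -0.06 0.37 0;255 0.001 -0.06 0.385 0;255 0.001 -0.06 0.385 0;255 0.001 -0.06 0.385 0",
)

```text
clock: 24.48
tool_pos: [470.3, 196.9, 190.7]
tool_rot: [-3.142, -0.001, 0.077]
ft_force: [0.1, -0.7, 0.1]
finger_gap: 13.0
```

```bash
python3 - <<'E'
from h import *
from rig import bot
f=wrist(bot,"w13");s=f["state"];print(s["tool_pos"],s["tool_rot"],s["clock"],s["finger_gap"])
g=bot.grab_frame("top");pickle.dump(g,open("t13.pkl","wb"));crop(g,205,160,285,225,"pics/t13.png",9)
g=bot.grab_frame("scene");pickle.dump(g,open("s13.pkl","wb"));crop(g,300,120,400,200,"pics/s13.png",8)
E
```

```text
[470.27932288 196.93595086 190.71687988] [-3.14151208e+00 -1.20510461e-03  7.67412550e-02] 24.475 12.99197036450175
```

View pics/w13.png

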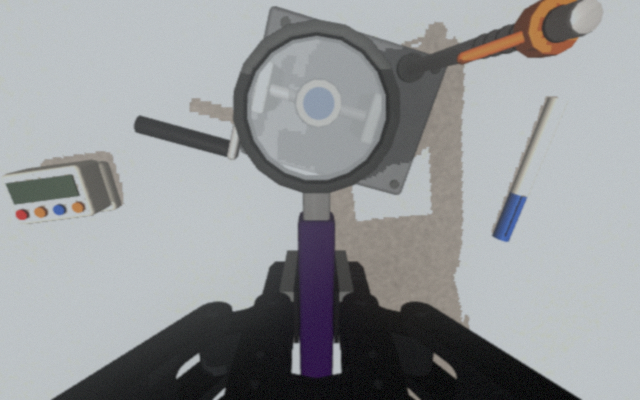

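View pics/s13.png

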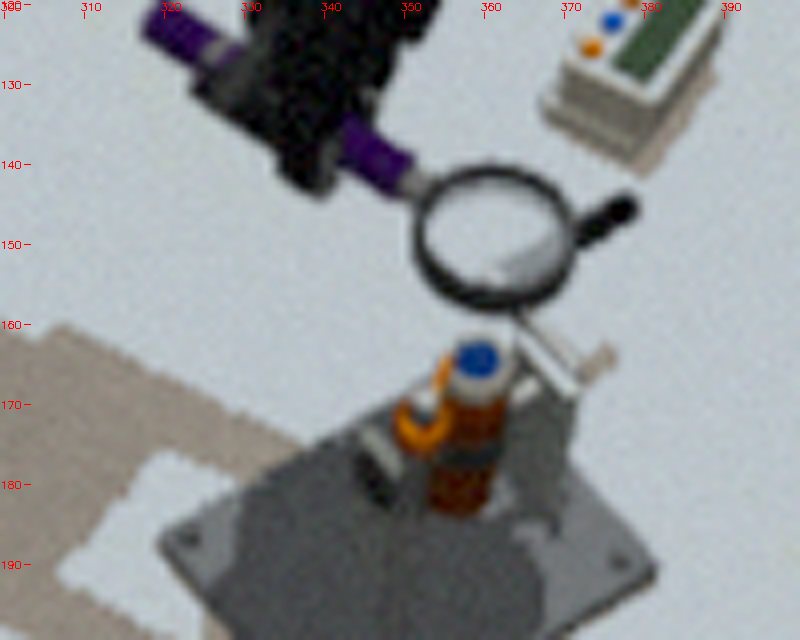

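View pics/t13.png

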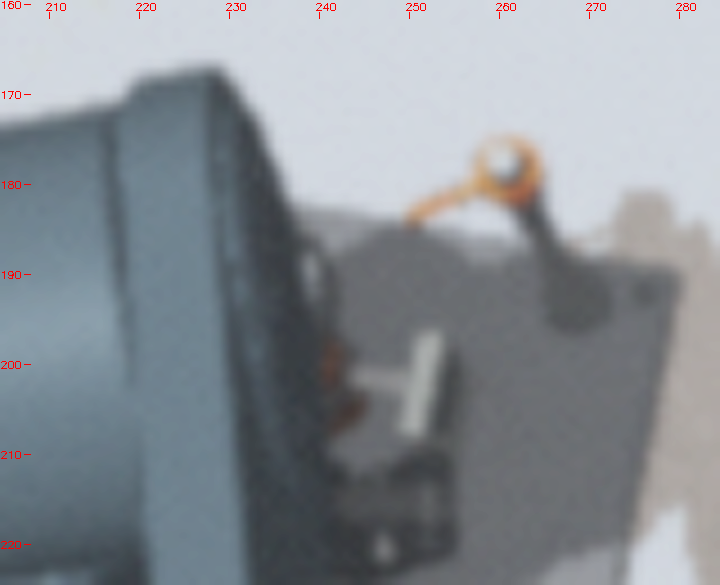

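```bash
python3 - <<'E'
from h import *
np.set_printoptions(precision=2,suppress=True)
w=pickle.load(open("w13.pkl","rb"));s=pickle.load(open("s13.pkl","rb"));t=pickle.load(open("t13.pkl","rb"))
print("stop",onz(w,318,103,117), "lens",onz(w,317,106,185))
print("scene/wrist lens",*two(s,(360.9,149.2),w,(317,106)))
for z in(183,186,189): print(proj(s,[542.9,201.8,z]))
print("tip w/t",*two(w,(461,59),t,(249.5,184.2)),*two(w,(461,59),s,(354.8,165)),"tip old w8",*two(w,(461,59),pickle.load(open("w8.pkl","rb")),(327.5,324.5)))
crop(w,430,0,610,90,"pics/w13c.png",4)
hsv=cv2.cvtColor(w["pixels"],cv2.COLOR_RGB2HSV);m=cv2.inRange(hsv,(100,50,60),(125,255,255));m[:85]=0;m[125:]=0;m[:,:290]=0;m[:,345:]=0
ys,xs=np.nonzero(m);print("blue",xs.mean(),ys.mean(),len(xs))
g=cv2.inRange(hsv,(0,0,0),(180,255,95));g[205:]=0
c=max(cv2.findContours(g[:, 225:410].copy(),cv2.RETR_EXTERNAL,cv2.CHAIN_APPROX_NONE)[0],key=cv2.contourArea);print(cv2.boundingRect(c),cv2.fitEllipse(c))
crop(w,225,10,410,205,"pics/w13d.png",3)
E
```

```text
stop [543.4  202.16 117.  ] lens [543.74 202.88 185.  ]
scene/wrist lens [542.61 202.12 188.44] 2.914627982650163
[361.25 150.65]
[361.35 149.98]
[361.46 149.3 ]
tip w/t [562.26 155.55 184.49] 0.9058775571565565 [562.39 154.56 182.98] 1.1776916856136934 tip old w8 [562.46 155.6  184.39] 0.6306181623292135
blue nan nan 0
(9, 31, 176, 162) ((99.04937744140625, 111.93156433105469), (158.1976776123047, 184.16415405273438), 86.01795959472656)<stdin>:10: RuntimeWarning: Mean of empty slice.
  ret = ret.dtype.type(ret / rcount)
```

View pics/w13d.png

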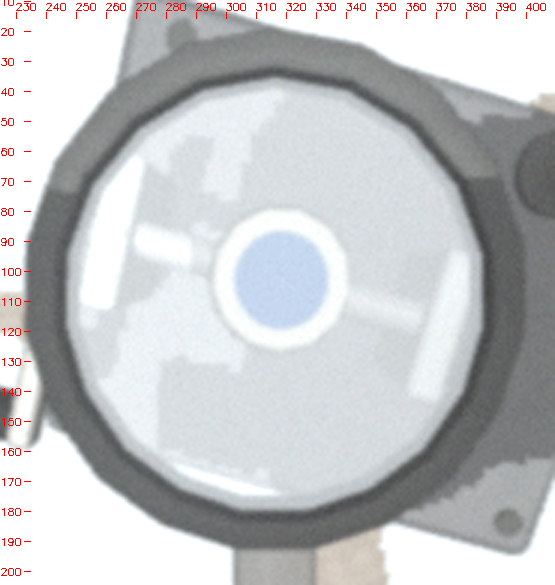

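View pics/w13c.png

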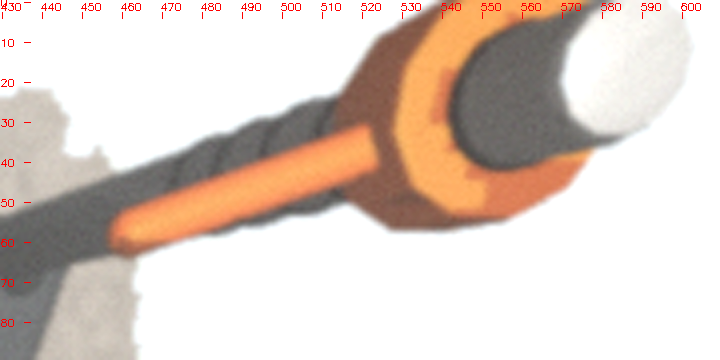

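```bash
python3 - <<'E'
from h import *
np.set_printoptions(precision=2,suppress=True)
w=pickle.load(open("w13.pkl","rb"));s=pickle.load(open("s13.pkl","rb"));w8=pickle.load(open("w8.pkl","rb"))
for p in((457.5,58.5),(459.5,59)): print("tip",*two(w,p,w8,(327.5,324.5)),*two(w,p,s,(354.8,165)))
crop(s,345,132,380,175,"pics/s13c.png",14); crop(w8,310,310,365,375,"pics/w8d.png",9)
E
```

```text
tip [562.49 157.45 186.58] 0.066597703739157 [562.29 155.26 182.04] 1.8321210964384573
tip [562.44 156.32 185.21] 0.3402286156047146 [562.31 154.85 182.56] 1.3915940625018632
```

View pics/s13c.png

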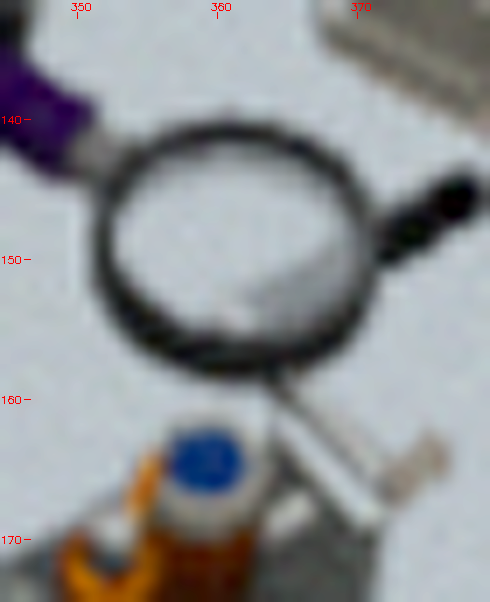

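View pics/w8d.png

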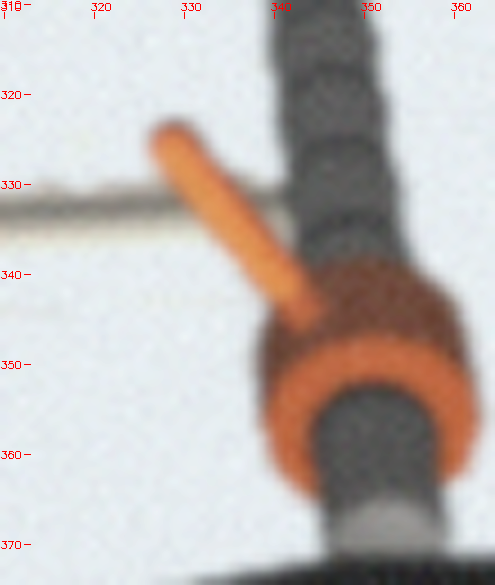

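```bash
python3 - <<'E'
from h import *
np.set_printoptions(precision=2,suppress=True)
w=pickle.load(open("w13.pkl","rb"));w8=pickle.load(open("w8.pkl","rb"));s=pickle.load(open("s13.pkl","rb"))
for z in(178,180,182,184,186): print(z,onz(w,459.5,59,z)[:2],onz(w8,327.8,324.2,z)[:2],onz(s,355.2,164.8,z)[:2])
print("post top w13",onz(w,581,15,202)[:2],"w8",onz(w8,352,370,202)[:2])
# base-of-post at plate z=12
print(onz(w,409,68,12)[:2],onz(w8,337,249,12)[:2])
# scene lens outline centre
for z in(184,185,186,187,188,189): print(z,proj(s,[542.9,202.3,z]),onz(s,361,149.4,z)[:2])
E
```

```text
178 [563.47 153.47] [561.76 151.24] [560.13 158.44]
180 [563.23 154.24] [561.98 152.74] [560.96 157.27]
182 [562.98 155.  ] [562.21 154.24] [561.78 156.1 ]
184 [562.73 155.76] [562.43 155.74] [562.6  154.93]
186 [562.49 156.52] [562.65 157.25] [563.43 153.76]
post top w13 [574.41 130.88] w8 [573.79 129.8 ]
[574.12 129.86] [574.15 130.28]
184 [361.41 150.32] [540.07 203.86]
185 [361.44 150.1 ] [540.5  203.22]
186 [361.48 149.87] [540.94 202.59]
187 [361.51 149.65] [541.37 201.96]
188 [361.55 149.42] [541.8  201.32]
189 [361.58 149.2 ] [542.24 200.69]
```

Emit:
jog_arm(
  series="255 0 0.002 0.006 0;255 0 0.002 0.013 0;255 0 0.002 0.013 0;255 0 0.002 0.013 0;255 0 0.002 0.013 0;255 0 0.002 0.013 0",
)

```text
clock: 25.38
tool_pos: [469.9, 196.4, 187.5]
tool_rot: [-3.142, -0.0, 0.077]
ft_force: [-0.6, 0.2, -1.0]
finger_gap: 13.0
```

```bash
python3 - <<'E'
from h import *
from rig import bot
np.set_printoptions(precision=2,suppress=True)
w=wrist(bot,"w14");s=w["state"];print(s["tool_pos"],s["tool_rot"],s["clock"],s["finger_gap"],s["joint_velocities"],s["ft_force"])
print("stop",onz(w,317.5,103,117))
g=bot.grab_frame("scene");pickle.dump(g,open("s14.pkl","wb"));crop(g,310,115,385,195,"pics/s14.png",7)
crop(w,225,10,410,205,"pics/w14d.png",3)
a=pickle.load(open("s13.pkl","rb"))
# scene rows: compare lens outline vs tip; handle ends for level
print("level: handle end & neck",proj(g,[543-150*np.cos(.077),202-150*np.sin(.077),183.5]),proj(g,[543-38*np.cos(.077),202-38*np.sin(.077),183.5]),proj(g,[543,202,183.5]))
E
```

```text
[469.89 196.45 187.51] [-3.14 -0.    0.08] 25.375 12.975243684454126 [ 0.  0.  0.  0. -0.  0.] [-0.65  0.19 -0.96]
stop [542.98 201.93 117.  ]
level: handle end & neck [318.4  122.75] [350.17 143.29] [361.35 150.52]
```

View pics/s14.png

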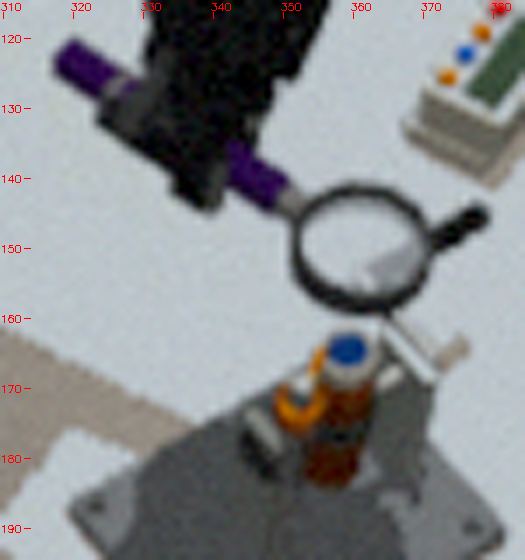

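View pics/w14d.png

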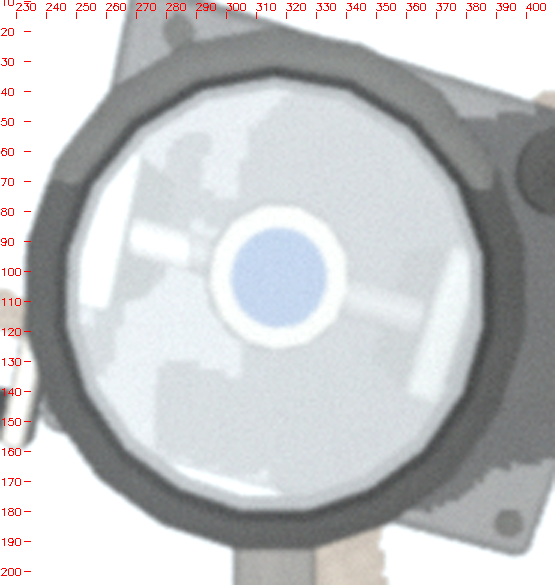

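```bash
python3 - <<'E'
from h import *
from rig import bot
a=pickle.load(open("scene0.pkl","rb"))["pixels"].astype(int);b=pickle.load(open("s14.pkl","rb"))["pixels"].astype(int)
for n,(x0,y0,x1,y1) in dict(cap=(165,285,195,315),pen=(280,195,320,237),timer=(365,110,395,140),post=(345,160,356,180)).items(): print(n,np.abs(a-b)[y0:y1,x0:x1].mean())
print(bot.job_done()); print(bot.sense()["tool_pos"],bot.sense()["clock"])
E
```

```text
cap 5.462592592592593
pen 8.5765873015873
timer 5.08037037037037
post 8.951515151515151
the job is handed in; nothing more can be done
None
the job is handed in; nothing more can be done
```

I cranked the vial fully upside down, then back until it stood upright. Both times I pushed against the stop, to about 25 N inverted and 36 N upright, and the camera views agreed with both positions. I then picked up the loupe and handed the job in at about 25.4 s with it held over the stopper.

My last checks showed:
- **Centring:** the lens is over the stopper to within about 1 mm.
- **Level and stillness:** the tool's tilt reads about 0, the joint speeds are 0, and the force is under about 1 N. The handle lies in the scene image where a level loupe should.
- **Height:** I measured the pointer tip at about 183.5 mm. The two lens height checks disagree. The arm's own position puts it at about 182.4 mm, while the scene image outline gives roughly 186 mm with an uncertainty of about 2 mm. I set the height between these two, so it may be off by a couple of millimetres.
- **Bystanders:** the start and end scene images show no sign that the cap, pen, timer or pointer moved. The image differences there were small, though I set no firm threshold for them. No contact with any of them was seen.

During cranking, the pin slid a few millimetres between the fingers near the inverted stop. I regripped it there before turning the vial back.

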